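# Make up a three-bottle gift tray

### The arm

A 7-joint arm with a two-finger parallel gripper is mounted at the origin on the work surface. World frame = base frame: x ahead of the robot, y to its left, z up, the work surface at z = 0. Lengths are in m, angles in rad, forces in N, time in s.
With the tool pointing down it reaches from about 0.375 to 0.925 m from the base axis. Payload 3.1 kg.
Tool frame: the origin (TCP) lies between the finger pads; the fingertips stand 19 mm ahead of it and the grasp point (between the pads) is the TCP; z points along the fingers, y is the line along which they close (so a half turn about z gives the same grasp; the last joint's range is limited). The gripper opens to 85 mm and grips with 20 to 120 N. Pads are 22 mm wide; open, the fingers measure 114 mm over their backs; the gripper's body (76 mm by 85 mm) begins 54 mm behind the grasp point. The pads swing forward as they close: fully open they stand 13 mm farther back than shut.
Start: joints at [1.025, 0.383, 0.044, 1.598, -0.018, 1.161, -0.05], TCP at [0.281, -0.586, 0.25] pointing down, gripper open.
Joint ranges: [-2.61, 2.61], [-0.41, 2.15], [-1.48, 1.57], [0, 2.5], [-1.57, 4.71], [0.05, 1.97], [-2.85, 2.85]. Speed limits (rad/s): [2.79, 2.79, 3.14, 3.14, 3.14, 3.14, 3.14].

### API

Orientations are given as a unit quaternion [x, y, z, w].
In Python, from bench import move_ptp, movel, move_j, move_gripper, pause, inverse_kinematics, read_camera, camera_params, MotionError, sign_off, look_for, tip_of, read_time_s, read_qpos, read_joint_vel, read_effort, read_eef_pos, read_tcp_rot, read_ft_force, read_ft_torque, read_finger_gap, read_grasp_force gives the robot as it stands. Calls block until the motion is done:
- move_ptp(position, orientation): joint-space move of the TCP to a pose.
- movel(position, orientation=None, speed=0.15): straight line of the TCP; orientation=None keeps the orientation; speed is the mean speed in m/s.
- move_j(angles): joint-space move.
- move_gripper(opening, effort=None): finger opening in m; effort is the grip in N (None keeps the last); returns when the fingers have stopped.
- pause(seconds).
- inverse_kinematics(position, orientation): joint angles nearest the present ones, or None.
- read_camera(name): name is "scene" or "top" or "wrist"; returns the picture (420x560x3 uint8, red, green, blue); there is no depth.
- camera_params(name): a dict with "K" (3x3 intrinsics, pixels), "camera_from_world" (4x4, takes a point from world to camera coordinates). Camera axes: x right, y down, z forward; pixel columns grow to the right and rows downward; lengths in m; the calibration is good to about 2 mm. The wrist camera is an equidistant fisheye: a pixel r from the principal point sees the ray r / f radians off the axis. A picture is of the moment at which its call begins: read the wrist's pose just before it. camera_params takes no time and is no camera call; for the wrist camera it gives the pose at the moment of the call.
A pose or a line that the arm cannot do raises MotionError and nothing moves.
- sign_off(): hands the job in; it is judged then, once.
Trained networks look in the newest picture that a camera, given by its name, has taken for a name from the list of things; names that differ only in an ending like _2 or _b are one class to them, and where a whole thing is asked for, a point or a joint stands for the part that bears it (a point fixed in the world has none). Each returns a list of dicts, best first, with "confidence" (0 to 1); they miss things now and then, are a little off and sometimes report something else, mostly with a low value. They report only what shows in the picture. A call takes as long as a camera call.
- look_for(camera, name): "at" ([column, row] in pixels, amid what is visible of it).
- tip_of(camera, name): "at" ([column, row] in pixels: a listed point, or the origin of a listed thing).
Readings, each from a call of its own:
- read_time_s(): time.
- read_qpos(): joint angles.
- read_joint_vel(): joint speeds.
- read_effort(): joint torques, N m.
- read_eef_pos(): TCP position.
- read_tcp_rot(): TCP orientation.
- read_ft_force(): force on the tool from outside, world axes, zero at the start.
- read_ft_torque(): the same for the moment, N m.
- read_finger_gap(): finger opening in m.
- read_grasp_force(): force on a finger pad.
Only numpy, scipy, OpenCV 4.12 (cv2) and the standard library are available. Lean on these libraries where they do the work, as an engineer would, in place of code of your own. Each camera call takes 0.05 s, during which the arm holds its last target. There are 200 camera calls.

### The job

Make up the wooden gift tray: lay the three small wine bottles from the pulp tray head to tail in its notched bars - the slim flute in the middle with its neck towards the robot, the stout sparkling bottle on the side next to the bored stopper block, the square-shouldered claret bottle on the other side, those two with their necks away from the robot, each centred lengthwise so that it keeps within the tray. Push the steel stopper fully home in the bore of the stopper block. Set the glass down gently and do not knock over the tall bottle standing at the back.

Things in the scene. Friction and masses are not known exactly. Their poses are not given: they have to be found in the camera images.
- sparkling: Stout sparkling-wine bottle: the fattest, sloping shoulders, long grey foil flaring to a 33 mm collar. Dark glass, 54 mm diameter, 200 mm long, 450 g, lying. Origin: grip point on its axis, near its balance point, 58 mm from the foot; x along the axis to the neck (any roll). Plain cylinder from the foot to 47 mm past the origin. Axis height: 37 mm in the pulp tray, 49 mm in the wooden tray.
- claret: Claret bottle: the shortest, abrupt square shoulders, thin straight neck. Dark glass, 48 mm diameter, 182 mm long, 360 g, lying. Origin: grip point on its axis, near its balance point, 62 mm from the foot; x along the axis to the neck (any roll). Plain cylinder from the foot to 50 mm past the origin. Axis height: 33 mm in the pulp tray, 45 mm in the wooden tray.
- flute: Flute bottle: the slimmest and longest, tapering gradually to its neck, no shoulder. Dark glass, 43 mm diameter, 225 mm long, 360 g, lying. Origin: grip point on its axis, near its balance point, 78 mm from the foot; x along the axis to the neck (any roll). Plain cylinder from the foot to 47 mm past the origin. Axis height: 30 mm in the pulp tray, 42 mm in the wooden tray.
- stopper: Steel stopper, upright, 170 g. Origin: centre of its lower end, z up. Shank 20 mm diameter, 26 mm long, 3 mm chamfer at the tip; flange 32 mm wide at 26 to 30 mm; head to grip, 28 mm diameter, at 30 to 56 mm. At the start it hangs loosely in the grey stand, flange on the stand's top, origin 26 mm above the bench.
- gift_tray: Wooden tray, fixed, 236 (x) x 330 (y) mm, base 12 mm thick. Origin: centre of underside; x away from robot, y left. Bars 16 mm wide, tops 32 mm up, across it at x = -69, 0, 69 mm, each with V notches at y = -78, 0, 78; fingers fit between bars. Bottle origins belong at x = -35, y = +-78 (outer, necks to +x) and x = 35, y = 0 (flute, neck to -x). The other end has a corkscrew block.
- stopper_block: Bored block, darker wood, 60 x 44 x 34 mm high, fixed on either end of the tray's base (tray y = +142 or -142 mm; varies). Origin: centre of its underside, 12 mm above the bench; z up. Bore at its middle, vertical, 22 mm diameter, 30 mm deep, mouth 34 mm above the origin, 2 mm chamfer. Stopper home: flange flat on the block, stopper's origin 8 mm above the block's.
- stock_tray: Moulded pulp tray, fixed, holding the bottles at the start; 230 (x) x 262 (y) mm, ridges 19 mm high. Origin: centre of underside; x towards the necks (roughly to the robot's left). Troughs at y = -84, 0, 84 mm, one bottle in each in any order, bottle origins near x = -35 mm; there (x = -61 to -9) the ridges are cut away for the fingers, floor 4 mm above the bench.
- stopper_stand: Grey plastic stand for the stopper, fixed, 54 x 54 x 52 mm high, 25 mm hole in its top. Origin: centre of underside. A yellow tape roll (80 mm wide, 48 high) and a white label roll (64 mm wide, 44 high) stand in line with it, in any order, 100 mm apart along x.
- standing_bottle: Full-size wine bottle standing loose at the back of the bench, 76 mm diameter, 300 mm high. Origin: centre of its foot, z up. Not to be knocked over.

How it is judged:
By the outcome, as a careful person would: the job done as asked, in the order asked, and still so for the second after the job is handed in, with the robot touching nothing.
It also fails if it takes over 122 s, if anything falls off the work surface, if the arm or the gripper's body presses on something with over 40 N, if the wrist force passes 120 N, or if a joint passes its speed limit or range.

## Working session

There is one attempt and no reset: what is moved stays moved. The work goes in short steps, each a Python script; the robot and the scene stay as the last script left them, time stands still between calls to the robot, and variables do not carry over. Pictures are saved under pics/ and viewed, at most 14 in all, crops included, and the job is handed in when it is done.

```bash
ls; mkdir -p pics
python3 - <<'E'
from bench import *
import cv2
for c in ("scene","top"):
    im=read_camera(c); cv2.imwrite(f"pics/{c}0.png",im[:,:,::-1])
    p=camera_params(c); print(c,p["K"],p["camera_from_world"])
    for n in ("sparkling","claret","flute","stopper","gift_tray","stopper_block","stock_tray","stopper_stand","standing_bottle"):
        print(n,[(d["at"],round(d["confidence"],2)) for d in tip_of(c,n)[:2]],[(d["at"],round(d["confidence"],2)) for d in look_for(c,n)[:2]])
print(read_time_s(),read_tcp_rot(),read_finger_gap())
E
```

```text
pics
scene [[427.66902334   0.         289.18694352]
 [  0.         427.66902334 217.38327233]
 [  0.           0.           1.        ]] [[-0.56240983  0.82676542 -0.01241428  0.34243482]
 [ 0.65935938  0.43937068 -0.61008083 -0.37065888]
 [-0.49893927 -0.35130093 -0.79224193  1.31787537]
 [ 0.          0.          0.          1.        ]]
sparkling [] [([246.1, 139.6], 0.56)]
claret [([221.1, 154.3], 0.9)] [([225.9, 155.2], 0.9), ([281.4, 242.0], 0.17)]
flute [([202.7, 177.1], 0.75)] [([210.2, 176.5], 0.62)]
stopper [([272.5, 241.5], 0.43)] [([275.6, 230.4], 0.67)]
gift_tray [([405.1, 257.8], 0.82), ([239.7, 133.6], 0.26)] [([403.8, 257.9], 0.74)]
stopper_block [([354.6, 217.7], 0.63)] [([352.6, 215.0], 0.7)]
stock_tray [([233.9, 164.9], 0.63)] [([241.9, 177.9], 0.97), ([352.8, 215.1], 0.34)]
stopper_stand [([273.0, 244.2], 0.85)] [([278.5, 241.0], 0.61)]
standing_bottle [([265.2, 306.8], 0.89)] [([260.8, 274.1], 0.71), ([406.8, 255.6], 0.55)]
top [[380.47071494   0.         281.63006393]
 [  0.         380.47071494 206.26910672]
 [  0.           0.           1.        ]] [[ 0.0275
[... 174 characters left out ...]
         1.        ]]
sparkling [([223.7, 252.7], 0.7), ([273.4, 190.8], 0.67)] [([378.2, 289.2], 0.6)]
claret [([384.1, 248.8], 0.71)] [([375.5, 250.5], 0.61)]
flute [([379.3, 212.0], 0.8)] [([369.9, 214.1], 0.62)]
stopper [([273.5, 185.6], 0.6), ([243.1, 142.6], 0.22)] [([274.1, 183.6], 0.66)]
gift_tray [([166.7, 240.3], 0.75)] [([169.6, 243.3], 0.83)]
stopper_block [([221.0, 251.2], 0.61)] [([220.0, 251.2], 0.58)]
stock_tray [([364.9, 253.9], 0.88)] [([353.4, 259.1], 0.61)]
stopper_stand [([272.1, 191.2], 0.73)] [([271.9, 189.3], 0.75)]
standing_bottle [([248.6, 144.2], 0.65)] [([238.8, 118.8], 0.7)]
1.9 [ 9.75037004e-01  2.22042426e-01 -7.95025229e-06 -3.97737782e-05] 0.08538127699369726
```

View pics/scene0.png

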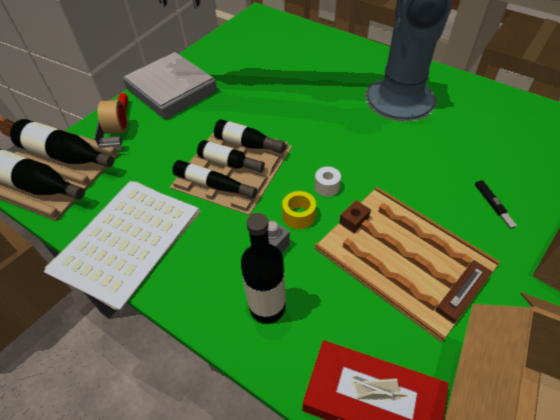

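View pics/top0.png

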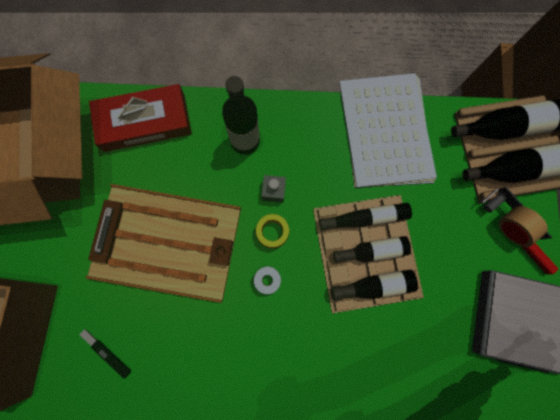

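The scene view agrees with the top view. Top view: the sparkling bottle is at (378,287), claret (375,250), flute (370,214), all with necks left (+y). The gift tray is at (165,243) with the stopper block on its right (-y) end at (221,251), and the stopper stand is at (273,188). The tall bottle's foot is near (245,140).

```bash
cat > h.py <<'E'
import numpy as np, cv2
from bench import *
def ray(cam,p,uv):
    K=p["K"];T=p["camera_from_world"];R=T[:3,:3];c=-R.T@T[:3,3]
    x=(uv[0]-K[0,2])/K[0,0];y=(uv[1]-K[1,2])/K[1,1]
    if cam=="wrist":
        r=np.hypot(x,y);s=np.sin(r)/max(r,1e-9);d=np.array([x*s,y*s,np.cos(r)])
    else: d=np.array([x,y,1.])
    return c,R.T@d
def at_z(cam,p,uv,z):
    c,d=ray(cam,p,uv);return (c+d*(z-c[2])/d[2])[:2]
def proj(cam,p,X):
    q=p["camera_from_world"][:3]@np.append(X,1);K=p["K"]
    if cam=="wrist":
        r=np.hypot(q[0],q[1]);k=np.arctan2(r,q[2])/max(r,1e-9);u=q[:2]*k
    else: u=q[:2]/q[2]
    return np.array([K[0,0]*u[0]+K[0,2],K[1,1]*u[1]+K[1,2]])
def ortho(cam,p,im,ctr,half,z,mm=1.0):
    # orthorectified patch at height z; image up=+x, left=+y
    n=int(2*half*1000/mm);ii=np.arange(n)
    m=np.zeros((n,n,2),np.float32)
    for r in ii:
        for c in ii: m[r,c]=proj(cam,p,[ctr[0]+half-r*mm/1e3,ctr[1]+half-c*mm/1e3,z])
    return cv2.remap(im,m[...,0],m[...,1],cv2.INTER_LINEAR)
def down(yaw):
    # tool z down, tool y axis at angle yaw+90deg => bottle axis along yaw
    from scipy.spatial.transform import Rotation as R
    x=np.array([np.cos(yaw),np.sin(yaw),0]);z=np.array([0,0,-1.])
    return R.from_matrix(np.c_[x,np.cross(z,x),z]).as_quat()
E
python3 - <<'E'
from h import *
im=cv2.imread("pics/top0.png");p=camera_params("top");ps=camera_params("scene")
ims=cv2.imread("pics/scene0.png")
for cam,I,P,seeds in (("top",im,p,{"gift":(150,225),"stock":(345,285)}),("scene",ims,ps,{"gift":(400,257),"stock":(235,177)})):
    hsv=cv2.cvtColor(I,cv2.COLOR_BGR2HSV)
    m=(~((hsv[...,0]>50)&(hsv[...,0]<70)&(hsv[...,1]>200))).astype(np.uint8)
    m=cv2.morphologyEx(m,cv2.MORPH_OPEN,np.ones((3,3)))
    _,L=cv2.connectedComponents(m)
    for n,s in seeds.items():
        k=L[s[1],s[0]]; mk=(L==k).astype(np.uint8)
        c=max(cv2.findContours(mk,0,2)[0],key=cv2.contourArea)[:,0]
        for z in (0.,.012):
            w=np.array([at_z(cam,P,u,z) for u in c]);r=cv2.minAreaRect((w*1000).astype(np.float32))
            print(cam,n,z,k,np.round(r[0],1),np.round(r[1],1),round(r[2],2))
T={"sparkling":[(378,287),.037],"claret":[(384.1,248.8),.033],"flute":[(379.3,212),.03],"stopper_block":[(221,251.2),.012],"stopper":[(273.5,185.6),.026],"stopper_stand":[(272.1,191.2),0],"standing":[(248.6,144.2),0]}
for n,(u,z) in T.items(): print(n,np.round(at_z("top",p,u,z),4))
S={"claret":[(221.1,154.3),.033],"flute":[(202.7,177.1),.03],"stopper_block":[(354.6,217.7),.012],"stopper":[(272.5,241.5),.026],"stand":[(273,244.2),0],"standing":[(265.2,306.8),0],"gift":[(405.1,257.8),0],"stock":[(233.9,164.9),0]}
for n,(u,z) in S.items(): print("s",n,np.round(at_z("scene",ps,u,z),4))
E
```

```text
top gift 0.0 1 [693.6 -51.4] [1060.1 1592.7] 2.86
top gift 0.012 1 [690.4 -50.9] [1046.8 1572.7] 2.86
top stock 0.0 1 [693.6 -51.4] [1060.1 1592.7] 2.86
top stock 0.012 1 [690.4 -50.9] [1046.8 1572.7] 2.86
scene gift 0.0 6 [517.8 248.9] [350.4 254.3] 81.67
scene gift 0.012 6 [526.2 250.3] [345.3 250.5] 81.67
scene stock 0.0 2 [ 623.1 -177.1] [630.3 315.2] 33.66
scene stock 0.012 2 [ 630.  -169.6] [621.1 310.6] 33.66
sparkling [ 0.4301 -0.2626]
claret [ 0.5213 -0.2805]
flute [ 0.6124 -0.2715]
stopper_block [0.5053 0.1164]
stopper [ 0.6717 -0.0071]
stopper_stand [ 0.6633 -0.0039]
standing [0.7878 0.0619]
s claret [ 0.5235 -0.2746]
s flute [ 0.6106 -0.263 ]
s stopper_block [0.4986 0.1138]
s stopper [ 0.6707 -0.0031]
s stand [ 0.6623 -0.009 ]
s standing [0.7997 0.0691]
s gift [0.5269 0.2601]
s stock [ 0.512  -0.2455]
```

Run:
```python
from h import *
import pickle
D={}
for n,xy,yaw in (("stock",(.50,-.24),1.45),("gift",(.53,.24),0.),("stop",(.60,.03),0.)):
    for y in (yaw,yaw+np.pi,yaw-np.pi):
        try: move_ptp([*xy,.34],down(y)); break
        except MotionError as e: print(n,y,e)
    pause(.2);p=camera_params("wrist");im=read_camera("wrist")
    D[n]=(im[:,:,::-1].copy(),p)
    print(n,np.round(read_qpos(),2),np.round(-p["camera_from_world"][:3,:3].T@p["camera_from_world"][:3,3],3),read_time_s())
    L={"stock":("sparkling","claret","flute","stock_tray"),"gift":("gift_tray","stopper_block"),"stop":("stopper","stopper_stand","stopper_block","standing_bottle")}[n]
    zz=dict(sparkling=.037,claret=.033,flute=.03,stopper=.026,stopper_block=.012)
    for o in L: print(o,[(np.round(at_z("wrist",p,d["at"],zz.get(o,0)),4),round(d["confidence"],2)) for d in tip_of("wrist",o)[:2]])
pickle.dump(D,open("D.pkl","wb"))
a=ortho("wrist",D["stock"][1],D["stock"][0],(.52,-.26),.2,.02); b=ortho("wrist",D["gift"][1],D["gift"][0],(.53,.25),.2,.012)
cv2.imwrite("pics/o1.png",np.hstack([b,a]))
```

```text
stock [ 0.65  0.15 -0.31  1.71  0.05  1.29  0.21] [ 0.51  -0.166  0.462] 3.7
sparkling [(array([ 0.4368, -0.2843]), 0.73)]
claret [(array([ 0.521 , -0.2759]), 0.88)]
flute [(array([ 0.6088, -0.2688]), 0.74)]
stock_tray [(array([ 0.4256, -0.3023]), 0.28)]
gift [ 0.07  0.25 -0.67  1.63  0.16  1.31 -2.19] [0.608 0.239 0.463] 6.2167
gift_tray [(array([0.5237, 0.2524]), 0.79), (array([ 0.6596, -0.0041]), 0.31)]
stopper_block [(array([0.5019, 0.1166]), 0.81), (array([ 0.6661, -0.0032]), 0.24)]
stop [ 0.34  0.28 -0.56  1.59  0.15  1.32 -1.81] [0.677 0.033 0.463] 7.4583
stopper []
stopper_stand [(array([ 0.6031, -0.2948]), 0.23)]
stopper_block [(array([0.5067, 0.1146]), 0.72), (array([ 0.6638, -0.0045]), 0.43)]
standing_bottle [(array([0.798, 0.075]), 0.8)]
```

View pics/o1.png

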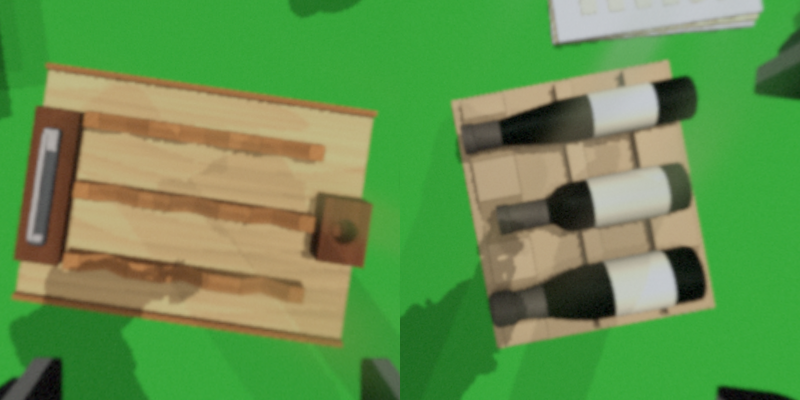

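The left half is the gift tray, corners (45,67), (378,112), (343,345), (13,298), with the block bore near (345,232). The right half is the pulp tray, with bottle feet at about (695,97), (690,187) and (704,275) and necks to the left. Next I'll fit these numerically.

```bash
cat > fit.py <<'E'
from h import *
import pickle
D=pickle.load(open("D.pkl","rb"))
def rect(n,ctr,z,seed):
    I,P=D[n];o=ortho("wrist",P,I,ctr,.21,z)
    h=cv2.cvtColor(o,cv2.COLOR_BGR2HSV);m=(~((h[...,0]>45)&(h[...,0]<75)&(h[...,1]>120))).astype(np.uint8)
    m=cv2.morphologyEx(m,cv2.MORPH_OPEN,np.ones((7,7)))
    _,L=cv2.connectedComponents(m);mk=(L==L[seed[1],seed[0]]).astype(np.uint8)
    c=max(cv2.findContours(mk,0,2)[0],key=cv2.contourArea)
    r=cv2.minAreaRect(c);q=np.array(r[0])
    print(n,z,np.round([ctr[0]+.21-q[1]/1e3,ctr[1]+.21-q[0]/1e3],4),np.round(r[1],1),round(r[2],2))
rect("gift",(.53,.25),.012,(210,150));rect("gift",(.53,.25),.0,(210,150))
rect("stock",(.52,-.26),.017,(150,150))
I,P=D["stock"]
B={"sparkling":((.437,-.28),.037,.027,.058,.142,.0165),"claret":((.521,-.276),.033,.024,.062,.120,.012),"flute":((.609,-.269),.030,.0215,.078,.147,.012)}
for n,(xy,za,r,f,nk,rn) in B.items():
    out=[]
    for z in (za,za+r,za+rn):
        o=ortho("wrist",P,I,(xy[0],xy[1]+.03),.16,z,.5);h=cv2.cvtColor(o,cv2.COLOR_BGR2HSV)
        m=((h[...,2]<75)|((h[...,1]<60)&(h[...,2]>140))).astype(np.uint8)
        m=cv2.morphologyEx(m,cv2.MORPH_OPEN,np.ones((9,9)));m=cv2.morphologyEx(m,cv2.MORPH_CLOSE,np.ones((25,25)))
        _,L=cv2.connectedComponents(m);k=L[320,320+60];mk=(L==k)
        if z==za: cv2.imwrite(f"pics/m_{n}.png",(o//2+np.uint8(mk[...,None]*120)))
        rr,cc=np.nonzero(mk);X=xy[0]+.16-rr*.0005;Y=xy[1]+.03+.16-cc*.0005
        out.append((X,Y))
    X,Y=out[0];S=np.c_[X,Y]
    # axis from mid-lines per y column over the plain body
    yb=np.arange(xy[1]-f+.015,xy[1]+.045,.004)
    mid=np.array([((X[abs(Y-y)<.001].max()+X[abs(Y-y)<.001].min())/2) for y in yb])
    wd=np.array([np.ptp(X[abs(Y-y)<.001]) for y in yb])
    k,c=np.polyfit(yb,mid,1);yaw=np.arctan2(1,k);d=np.array([np.cos(yaw),np.sin(yaw)])
    yn=np.arange(xy[1]+nk-.05,xy[1]+nk-.015,.004)
    mn=np.array([((X[abs(Y-y)<.001].max()+X[abs(Y-y)<.001].min())/2) for y in yn if (abs(Y-y)<.001).any()])
    k2=(mn.mean()-mid.mean())/(yn[:len(mn)].mean()-yb.mean())
    t=lambda q:np.c_[q[0],q[1]]@d
    tf=np.percentile(t(out[1]),.1);tn=np.percentile(t(out[2]),99.9)
    # point on the axis at body mid
    p0=np.array([mid.mean(),yb.mean()]);o=p0+d*(tf+f-p0@d);o2=p0+d*(tn-nk-p0@d)
    print(n,"yaw",np.degrees(yaw).round(1),np.degrees(np.arctan2(1,k2)).round(1),"w",np.median(wd).round(4),"from foot",o.round(4),"neck",o2.round(4),"len",(tn-tf).round(4))
cv2.imwrite("pics/m_all.png",cv2.resize(np.hstack([cv2.imread(f"pics/m_{n}.png") for n in B]),(795,265)))
E
python3 fit.py
```

```text
gift 0.012 [0.5249 0.2533] [348.5 241.4] 8.43
gift 0.0 [0.5226 0.2536] [357.7 247.8] 8.43
stock 0.017 [ 0.551 -0.268] [358. 314.] 90.0
sparkling yaw 99.2 nan w 0.0547 from foot [ 0.4381 -0.2865] neck [ 0.4466 -0.3389] len 0.1469
claret yaw 99.6 97.6 w 0.048 from foot [ 0.5215 -0.2705] neck [ 0.5303 -0.3225] len 0.1292
flute yaw 100.5 103.7 w 0.0425 from foot [ 0.6065 -0.2635] neck [ 0.6079 -0.2708] len 0.2175fit.py:34: RuntimeWarning: Mean of empty slice.
  k2=(mn.mean()-mid.mean())/(yn[:len(mn)].mean()-yb.mean())
  ret = ret.dtype.type(ret / rcount)
```

View pics/m_all.png

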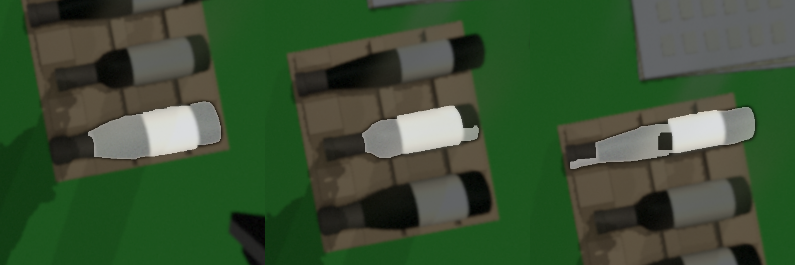

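Mask widths match the bottle diameters, so the lateral fits are good (yaw about 99.8°). The claret and flute ends are clipped, so I'll measure the ends from profiles and check the tray with an overlay.

Run:
```python
from h import *
import pickle
D=pickle.load(open("D.pkl","rb"));I,P=D["stock"]
yaw=np.radians(99.8);d=np.array([np.cos(yaw),np.sin(yaw)]);l=np.array([-d[1],d[0]])
B={"sparkling":((.4381,-.2865),.037,.027,.058,.142,.0165),"claret":((.5215,-.2705),.033,.024,.062,.120,.012),"flute":((.6065,-.2635),.030,.0215,.078,.147,.012)}
def prof(c,z,ts):
    o=[]
    for t in ts:
        v=[]
        for s in np.arange(-.004,.0041,.002):
            u=proj("wrist",P,[*(np.array(c)+d*t+l*s),z]);v.append(cv2.getRectSubPix(I,(1,1),(float(u[0]),float(u[1])))[0,0])
        b=np.mean(v,0);o.append(b.astype(int).tolist())
    return o
for n,(c,za,r,f,nk,rn) in B.items():
    print(n);tf=np.arange(-f-.014,-f+.012,.002);tn=np.arange(nk-.012,nk+.014,.002)
    print(" foot",[(int(round((t+f)*1000)),*v) for t,v in zip(tf,prof(c,za+r,tf))])
    print(" neck",[(int(round((t-nk)*1000)),*v) for t,v in zip(tn,prof(c,za+rn,tn))])
G,PG=D["gift"]
def ov(x,y,w,im,P,sc,x0,y0):
    pass
c=(.5245,.2545);w=np.radians(-7.7);R=np.array([[np.cos(w),-np.sin(w)],[np.sin(w),np.cos(w)]])
o=ortho("wrist",PG,G,(.525,.25),.195,.012,.65)
def box(x,y,hx,hy,z,col):
    pts=[]
    for a,b in ((-1,-1),(-1,1),(1,1),(1,-1)):
        q=R@[x+a*hx,y+b*hy]+c;u=proj("wrist",PG,[*q,z]);q=at_z("wrist",PG,u,.012)
        pts.append([(.25+.195-q[1])*1e3/.65,(.525+.195-q[0])*1e3/.65])
    cv2.polylines(o,[np.int32(np.round(pts))],True,col,1)
box(0,0,.118,.165,.012,(255,0,0));box(0,-.142,.030,.022,.046,(255,255,0))
for x in (-.069,0,.069): box(x,0,.008,.105,.032,(0,0,255))
cv2.imwrite("pics/g1.png",o)
```

```text
sparkling
 foot [(-14, 60, 168, 56), (-12, 59, 169, 56), (-10, 60, 168, 57), (-8, 64, 168, 71), (-6, 88, 165, 122), (-4, 109, 155, 159), (-2, 85, 114, 129), (0, 37, 51, 56), (2, 21, 27, 23), (4, 15, 23, 16), (6, 18, 25, 17), (8, 17, 25, 17), (10, 17, 24, 17), (12, 21, 28, 20)]
 neck [(-12, 54, 64, 66), (-10, 53, 63, 65), (-8, 48, 56, 58), (-6, 40, 63, 48), (-4, 38, 99, 40), (-2, 39, 118, 37), (0, 39, 121, 38), (2, 41, 121, 38), (4, 40, 122, 38), (6, 39, 121, 37), (8, 38, 121, 36), (10, 40, 121, 39), (12, 40, 121, 38), (14, 39, 121, 37)]
claret
 foot [(-14, 67, 169, 70), (-12, 68, 168, 70), (-10, 68, 168, 72), (-8, 70, 168, 75), (-6, 72, 161, 83), (-4, 70, 133, 89), (-2, 58, 93, 74), (0, 51, 78, 65), (2, 52, 77, 65), (4, 54, 79, 67), (6, 56, 80, 68), (8, 57, 81, 70), (10, 56, 81, 70)]
 neck [(-12, 71, 84, 87), (-10, 69, 82, 84), (-8, 68, 81, 85), (-6, 70, 86, 93), (-4, 69, 93, 105), (-2, 70, 96, 110), (0, 72, 98, 113), (2, 78, 105, 122), (4, 89, 118, 136), (6, 99, 131, 151), (8, 106, 139, 158), (10, 117, 151, 171), (12, 122, 157, 178), (14, 122, 157, 177)]
flute
 foot [(-14, 68, 168, 68), (-12, 67, 168, 68), (-10, 67, 168, 68), (-8, 66, 167, 67), (-6, 65, 165, 64), (-4, 60, 151, 60), (-2, 48, 110, 50), (0, 37, 66, 40), (2, 35, 52, 39), (4, 34, 51, 38), (6, 33, 48, 36), (8, 31, 45, 35), (10, 32, 45, 36)]
 neck [(-12, 74, 83, 88), (-10, 72, 82, 87), (-8, 74, 83, 89), (-6, 78, 91, 100), (-4, 92, 116, 131), (-2, 91, 128, 133), (0, 65, 137, 88), (2, 53, 153, 54), (4, 54, 158, 51), (6, 55, 158, 52), (8, 56, 159, 53), (10, 55, 158, 53), (12, 56, 159, 53), (14, 54, 158, 52)]
```

View pics/g1.png

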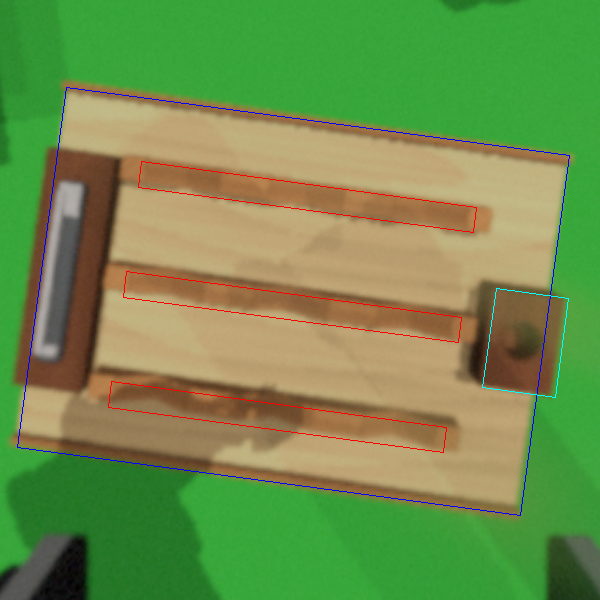

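Run:
```python
from h import *
import pickle
from scipy.optimize import least_squares
D=pickle.load(open("D.pkl","rb"));G,PG=D["gift"];I0=cv2.imread("pics/top0.png");P0=camera_params("top")
def green(cam,I,P,X):
    u=proj(cam,P,X);b=cv2.getRectSubPix(I,(1,1),(float(u[0]),float(u[1])))[0,0].astype(float)
    return (b[1]-b[2])/(b.sum()+1)
def run(cam,I,P,z=.012):
    c0=np.array([.527,.2563]);w=np.radians(-8.05);obs=[]
    R=np.array([[np.cos(w),-np.sin(w)],[np.sin(w),np.cos(w)]])
    s=np.arange(-.012,.0121,.0005)
    for side,(ax,sg,h) in {"far":(0,1,.118),"near":(0,-1,.118),"right":(1,-1,.165)}.items():
        L=np.linspace(-.13,.11,13) if ax==0 else np.r_[np.linspace(-.1,-.045,5),np.linspace(.045,.1,5)]
        e=[]
        for t in L:
            g=[]
            for k in s:
                q=np.array([sg*(h+k),t]) if ax==0 else np.array([t,sg*(h+k)])
                g.append(green(cam,I,P,[*(R@q+c0),z]))
            g=np.array(g);th=.2;i=np.argmax(g>th)
            if g[0]<th and i>0: e.append((t,s[i]))
        e=np.array(e);
        if len(e)<3: print(cam,side,"none");continue
        k=np.polyfit(e[:,0],e[:,1],1);print(cam,side,len(e),"out by mm",np.round(np.median(e[:,1])*1e3,2),"slope deg",np.degrees(k[0]).round(2),np.round(e[:,1]*1e3,1))
run("wrist",G,PG);run("top",I0,P0)
```

```text
wrist far 13 out by mm 1.5 slope deg 0.33 [0.5 1.  0.5 1.  1.  1.  1.5 1.5 1.5 1.5 1.5 2.  2. ]
wrist near 13 out by mm 4.5 slope deg -0.47 [6.  5.5 5.5 5.  5.  5.  4.5 4.5 4.5 4.  4.  4.  4. ]
wrist right 10 out by mm 1.75 slope deg 0.1 [2.  1.5 1.5 1.5 1.5 2.  1.5 2.  2.  2. ]
top far 13 out by mm 0.5 slope deg 0.32 [0.  0.  0.  0.5 0.5 0.5 0.5 0.5 1.  1.  1.  1.  1.5]
top near 13 out by mm 4.0 slope deg -0.39 [4.5 5.  4.5 4.5 4.  4.5 4.  4.  3.5 3.5 3.5 3.5 3. ]
top right 10 out by mm 4.0 slope deg 0.26 [3.  3.  3.5 3.5 4.  4.  4.  4.  4.  4. ]
```

```bash
cat >> h.py <<'E'
C=np.array([.5254,.2560]);W=np.radians(-8.35)
RW=np.array([[np.cos(W),-np.sin(W)],[np.sin(W),np.cos(W)]])
def tray(x,y): return RW@[x,y]+C
BY=np.radians(99.8);BD=np.array([np.cos(BY),np.sin(BY)])
ORG={"sparkling":np.array([.4386,-.2895]),"claret":np.array([.5224,-.2759]),"flute":np.array([.6072,-.2674])}
AX={"sparkling":.037,"claret":.033,"flute":.030}
WAY=np.array([.45,0.])
def plan(n,off=0.):
    """off: grip point along bottle axis from origin (to the neck +)"""
    sg=1 if n=="flute" else -1
    ny=W+np.pi if n=="flute" else W
    nd=np.array([np.cos(ny),np.sin(ny)])
    t=tray(*{"flute":(.035,0),"sparkling":(-.035,-.078),"claret":(-.035,.078)}[n])
    return ORG[n]+BD*off,BY,t+nd*off,ny
E
python3 - <<'E'
from h import *
for n in ORG:
    a,ya,b,yb=plan(n,-.010 if n=="sparkling" else 0)
    print(n,a,b,np.degrees([ya,yb]))
    for f in (0,np.pi):
        for xy,y in ((a,ya),(WAY,(ya+yb)/2),(b,yb)):
            q=inverse_kinematics([*xy,.2],down(y+f));print("  ",f>0,None if q is None else np.round(q,2))
E
```

```text
sparkling [ 0.44030209 -0.29935408] [0.46954989 0.18536173] [99.8  -8.35]
   False [ 0.98  0.26 -0.52  1.91  0.15  1.01  0.57]
   False [ 0.56  0.11 -0.67  2.08  0.08  0.98 -0.93]
   False [ 0.14  0.23 -0.66  1.96  0.16  1.   -2.31]
   True [ 0.73  0.23 -0.24  1.92  0.06  1.   -2.5 ]
   True [ 1.06  0.23 -1.23  2.07  0.26  1.01  2.06]
   True [ 0.47  0.33 -1.06  1.95  0.34  1.04  0.69]
claret [ 0.5224 -0.2759] [0.50209815 0.33825584] [99.8  -8.35]
   False [ 0.91  0.39 -0.6   1.77  0.25  1.06  0.39]
   False [ 0.56  0.11 -0.67  2.08  0.08  0.98 -0.93]
   False [-0.11  0.44 -0.68  1.73  0.31  1.09 -2.61]
   True [ 0.61  0.33 -0.23  1.78  0.09  1.04 -2.62]
   True [ 1.06  0.23 -1.23  2.07  0.26  1.01  2.06]
   True [ 0.15  0.59 -1.06  1.72  0.55  1.17  0.35]
flute [ 0.6072 -0.2674] [0.56002898 0.25091731] [ 99.8  171.65]
   False [ 0.83  0.54 -0.64  1.58  0.34  1.14  0.28]
   False [ 0.72  0.13 -0.84  2.08  0.12  0.98  0.61]
   False [ 0.29  0.59 -1.04  1.7   0.55  1.18  0.53]
   True [ 0.51  0.46 -0.21  1.6   0.11  1.09 -2.7 ]
   True [ 0.38  0.09 -0.49  2.09  0.05  0.97 -2.48]
   True [ 0.    0.44 -0.61  1.71  0.28  1.08 -2.42]
```

```bash
cat >> h.py <<'E'
def pick(n,off=0.,gap=.07,eff=45,dz=.001):
    a,ya,b,yb=plan(n,off);q=down(ya)
    try: move_ptp([*a,.15],q)
    except MotionError as e: print(e);raise
    move_gripper(gap,eff); movel([*a,AX[n]+dz],speed=.12)
    move_gripper(0.,eff); print("gap",read_finger_gap(),"F",read_grasp_force())
    movel([*a,.20],speed=.2)
def place(n,off=0.,gap=.07,dz=.001,dx=0.,dy=0.):
    a,ya,b,yb=plan(n,off); b=b+RW@[dx,dy]
    move_ptp([*WAY,.22],down((ya+yb)/2))
    move_ptp([*b,.16],down(yb)); zt=AX[n]+.012+dz
    movel([*b,zt+.012],speed=.12); f0=read_ft_force()
    for z in np.arange(.003,-.0031,-.001):
        movel([*b,zt+z],speed=.02);f=read_ft_force()-f0
        if abs(f[2])>2.5: break
    print("down z off",z,"dF",np.round(f,1),"gap",read_finger_gap())
    move_gripper(gap); movel([*b,.17],speed=.2); print("t",read_time_s())
E
python3 - <<'E'
from h import *
pick("flute"); 
im=read_camera("top");cv2.imwrite("pics/t1.png",im[:,:,::-1])
place("flute",gap=.06)
im=read_camera("wrist");p=camera_params("wrist");cv2.imwrite("pics/w1.png",ortho("wrist",p,im[:,:,::-1],C,.195,.042,.65))
E
```

```text
gap 0.041939732783821036 F 45.0119411945343
down z off 0.001 dF [-0.8 -0.2  4.6] gap 0.041768880562061315
t 17.7917
```

View pics/w1.png

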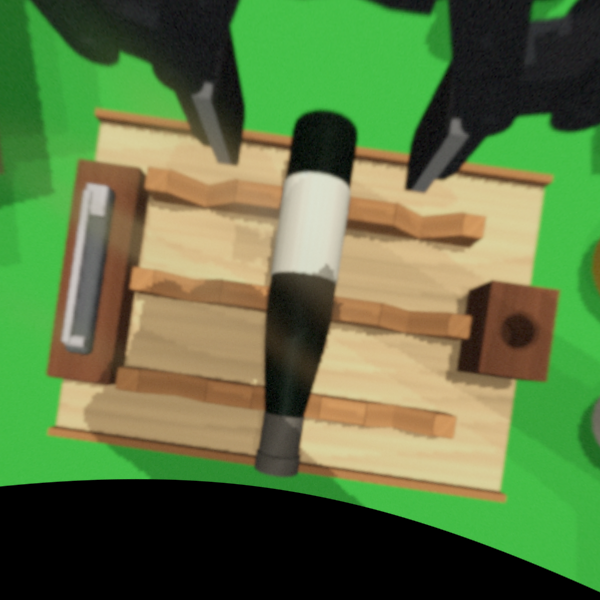

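The flute lies in the middle notches with its neck towards the robot. I'll check its lengthwise position from above.

```bash
cat > chk.py <<'E'
from h import *
import sys
def check(tag,items,z=.34):
    move_ptp([.53,.24,z],down(0));pause(.2);p=camera_params("wrist");im=read_camera("wrist")[:,:,::-1].copy()
    tp=read_camera("top")[:,:,::-1].copy();pt=camera_params("top")
    dims={"sparkling":(.049,.027,.058,.142,.0165),"claret":(.045,.024,.062,.120,.013),"flute":(.042,.0215,.078,.147,.013)}
    for n in items:
        za,r,f,nk,rn=dims[n];s=-1 if n=="flute" else 1
        x0,y0={"flute":(.035,0),"sparkling":(-.035,-.078),"claret":(-.035,.078)}[n]
        for lab,xe,ze in (("foot",x0-s*f,za+r),("neck",x0+s*nk,za+rn)):
            for cam,I,P in (("wrist",im,p),("top",tp,pt)):
                row=[]
                for k in np.arange(-12,13,2):
                    sg=np.sign(xe);u=proj(cam,P,[*tray(xe+sg*k/1e3,y0),ze]);row.append((int(k),*cv2.getRectSubPix(I,(3,3),(float(u[0]),float(u[1]))).mean((0,1)).astype(int).tolist()))
                print(n,lab,cam,"outward:",row)
    print("t",read_time_s());cv2.imwrite(f"pics/{tag}.png",ortho("wrist",p,im,C,.195,.045,.65))
if __name__=="__main__": check(sys.argv[1],sys.argv[2:])
E
python3 chk.py c1 flute
```

```text
flute foot wrist outward: [(-12, 29, 40, 33), (-10, 29, 39, 32), (-8, 29, 39, 30), (-6, 26, 35, 27), (-4, 26, 33, 28), (-2, 30, 43, 49), (0, 45, 84, 100), (2, 61, 135, 119), (4, 63, 167, 87), (6, 63, 176, 63), (8, 64, 177, 60), (10, 64, 177, 60), (12, 63, 177, 60)]
flute foot top outward: [(-12, 9, 26, 20), (-10, 10, 26, 20), (-8, 11, 27, 20), (-6, 11, 32, 20), (-4, 13, 43, 21), (-2, 17, 62, 23), (0, 21, 81, 27), (2, 25, 96, 30), (4, 28, 105, 32), (6, 29, 109, 33), (8, 30, 109, 33), (10, 29, 109, 33), (12, 29, 108, 32)]
flute neck wrist outward: [(-12, 78, 88, 94), (-10, 80, 90, 96), (-8, 82, 93, 99), (-6, 83, 94, 99), (-4, 82, 101, 98), (-2, 78, 122, 91), (0, 72, 153, 77), (2, 66, 171, 66), (4, 65, 177, 62), (6, 64, 178, 61), (8, 64, 177, 60), (10, 64, 178, 61), (12, 65, 178, 61)]
flute neck top outward: [(-12, 34, 46, 48), (-10, 35, 46, 49), (-8, 36, 48, 50), (-6, 38, 50, 52), (-4, 37, 50, 52), (-2, 34, 49, 52), (0, 29, 50, 50), (2, 24, 54, 45), (4, 21, 61, 37), (6, 20, 72, 30), (8, 22, 86, 28), (10, 25, 98, 30), (12, 26, 104, 31)]
t 20.3917
```

View pics/c1.png

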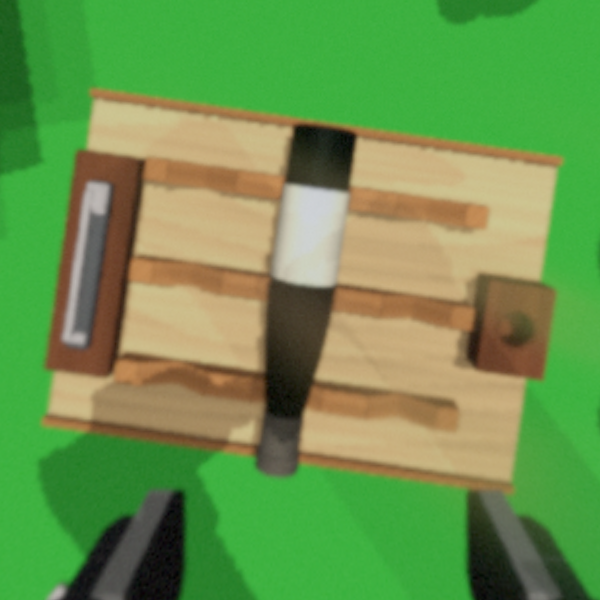

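Flute edges are within about 1 mm of centred. Sparkling next, gripped 10 mm towards the foot to keep the fingers clear of the block.

```bash
python3 - <<'E'
from h import *
pick("sparkling",-.010,gap=.072,eff=60); place("sparkling",-.010,gap=.064)
pick("claret",gap=.07,eff=50); place("claret",gap=.062)
E
python3 chk.py c2 flute sparkling claret | grep -v "top out"
```

```text
gap 0.05219137136609522 F 62.06690400838852
down z off 0.001 dF [-3.6 -0.9 10.1] gap 0.05217513062433627
t 31.0917
gap 0.046336253236917334 F 50.40846526622772
down z off 0.001 dF [-2.2 -1.4  6.3] gap 0.04671897935711334
t 41.9167
flute foot wrist outward: [(-12, 31, 42, 32), (-10, 32, 42, 32), (-8, 31, 40, 32), (-6, 31, 39, 31), (-4, 30, 39, 32), (-2, 32, 47, 52), (0, 48, 90, 106), (2, 66, 148, 123), (4, 70, 179, 88), (6, 69, 186, 68), (8, 69, 187, 66), (10, 70, 187, 67), (12, 70, 187, 67)]
flute neck wrist outward: [(-12, 84, 96, 102), (-10, 86, 98, 104), (-8, 88, 100, 106), (-6, 89, 101, 106), (-4, 89, 109, 105), (-2, 85, 131, 98), (0, 76, 161, 83), (2, 71, 180, 70), (4, 69, 186, 66), (6, 69, 187, 66), (8, 70, 188, 66), (10, 69, 188, 65), (12, 69, 188, 66)]
sparkling foot wrist outward: [(-12, 40, 65, 55), (-10, 37, 62, 51), (-8, 34, 59, 47), (-6, 33, 60, 49), (-4, 40, 89, 62), (-2, 55, 137, 74), (0, 64, 170, 72), (2, 67, 177, 68), (4, 66, 178, 66), (6, 66, 178, 65), (8, 66, 178, 65), (10, 66, 179, 65), (12, 65, 178, 63)]
sparkling neck wrist outward: [(-12, 100, 113, 118), (-10, 102, 114, 120), (-8, 104, 116, 122), (-6, 106, 117, 124), (-4, 100, 112, 117), (-2, 86, 99, 107), (0, 81, 104, 120), (2, 80, 117, 149), (4, 78, 124, 171), (6, 79, 138, 175), (8, 75, 160, 141), (10, 71, 181, 89), (12, 69, 186, 67)]
claret foot wrist outward: [(-12, 11, 17, 8), (-10, 10, 17, 9), (-8, 10, 19, 10), (-6, 14, 34, 16), (-4, 27, 77, 32), (-2, 39, 116, 41), (0, 46, 135, 44), (2, 47, 138, 44), (4, 47, 139, 44), (6, 47, 139, 43), (8, 47, 138, 44), (10, 47, 139, 44), (12, 48, 139, 45)]
claret neck wrist outward: [(-12, 87, 98, 104), (-10, 81, 91, 97), (-8, 84, 94, 100), (-6, 90, 102, 108), (-4, 92, 104, 109), (-2, 93, 105, 111), (0, 95, 113, 123), (2, 108, 142, 162), (4, 126, 172, 199), (6, 134, 183, 211), (8, 137, 186, 213), (10, 137, 187, 213), (12, 138, 187, 213)]
t 43.025
```

View pics/c2.png

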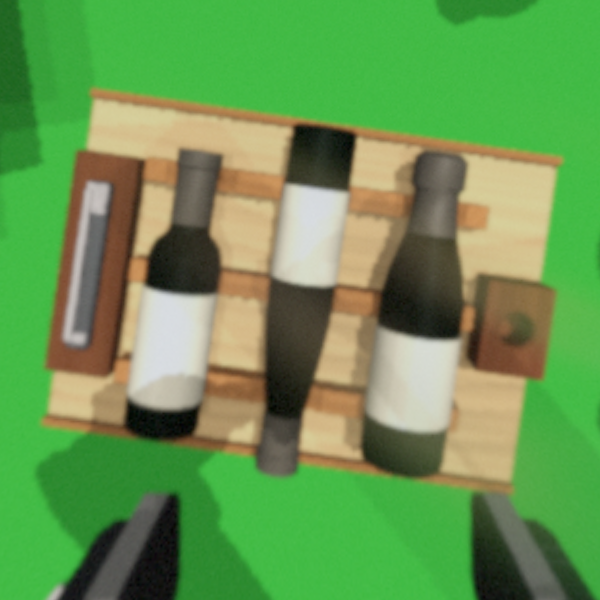

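All three bottles lie in their notches head to tail and within the tray: claret left at (175,290), flute centre (305,300), sparkling right next to the block (415,310). Now I'll look closely at the stopper and the bore.

Run:
```python
from h import *
o=[]
for xy,z,s in (((.667,-.083),.082,"stopper"),((.505,.038),.046,"stopper_block")):
    move_ptp([*xy,.24],down(np.pi/2));pause(.2);p=camera_params("wrist");im=read_camera("wrist")[:,:,::-1].copy()
    c=(xy[0],xy[1]+.078)
    a=ortho("wrist",p,im,c,.05,z,.25);np.save(f"{s}.npy",a)
    g=cv2.medianBlur(cv2.cvtColor(a,cv2.COLOR_BGR2GRAY),5)
    h=cv2.HoughCircles(g,cv2.HOUGH_GRADIENT,1,30,param1=60,param2=12,minRadius=36,maxRadius=64)
    for u,v,r in ([] if h is None else h[0][:4]):
        print(s,"xy",round(c[0]+.05-v*.00025,4),round(c[1]+.05-u*.00025,4),"r",r*.25,(u,v));cv2.circle(a,(int(u),int(v)),int(r),(0,0,255) ,1)
    print([(np.round(at_z("wrist",p,d["at"],.026 if s=="stopper" else .012),4),round(d["confidence"],2)) for d in tip_of("wrist",s)])
    o.append(a)
print(np.round(read_qpos(),2),read_time_s());cv2.imwrite("pics/s1.png",np.hstack(o))
```

```text
[(array([ 0.6634, -0.0045]), 0.91)]
[(array([0.5062, 0.1175]), 0.76)]
[ 0.89  0.33 -1.19  1.91  0.34  1.13 -0.43] 46.1583
```

View pics/s1.png

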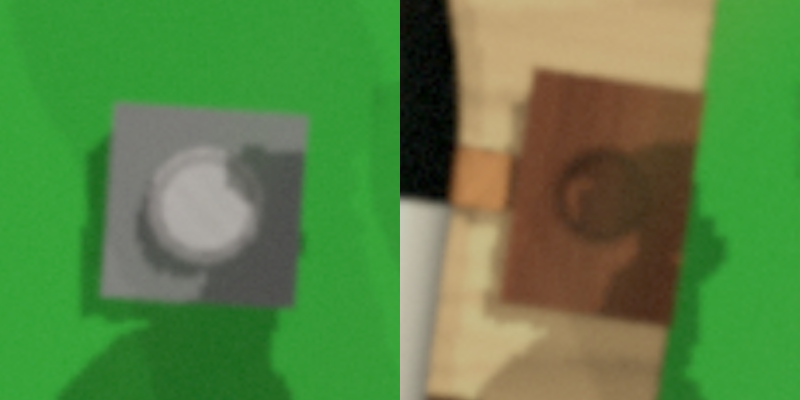

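Left pane: the stopper head is at about (206,203) on its stand, centre (204,206). Right pane: the bore centre is at about (602,195), block-top centre (602,197). So the stopper is at (0.666, -0.006) and the bore at (0.506, 0.1155).

Run:
```python
from h import *
q=down(W+np.pi/2);s=np.array([.666,-.006]);b=np.array([.506,.1155])
move_ptp([*s,.18],q);move_gripper(.05,90);movel([*s,.076],speed=.1)
move_gripper(0.,90);print("gap",read_finger_gap(),read_grasp_force(),np.round(read_ft_force(),1))
movel([*s,.18],speed=.15);print("gap",read_finger_gap())
move_ptp([*b,.14],q);movel([*b,.104],speed=.1);pause(.2);f0=read_ft_force()
p=camera_params("wrist");im=read_camera("wrist")[:,:,::-1];cv2.imwrite("pics/i0.png",im)
xy=b.copy();z=.104
while z>.068:
    z-=.0015 if z<.099 else .002
    movel([*xy,z],speed=.03);f=read_ft_force()-f0
    if z<.099: print(round(z,4),np.round(f,1),np.round((xy-b)*1e3,1))
    if f[2]>25: break
    if np.hypot(*f[:2])>3: xy=xy+np.clip(f[:2]*.0001,-.0008,.0008)
print("gap",read_finger_gap(),read_eef_pos(),read_time_s())
```

```text
gap 0.02565950079500145 88.68977132253349 [-1.5 -1.3  4.8]
gap 0.025032008894362957
0.098 [-0.3 -0.7  0.5] [0. 0.]
0.0965 [-0.  -0.4 -0.2] [0. 0.]
0.095 [0.1 0.3 0.6] [0. 0.]
0.0935 [ 0.3  0.7 -0.6] [0. 0.]
0.092 [-0.5  0.2  0.9] [0. 0.]
0.0905 [0.4 0.1 0.2] [0. 0.]
0.089 [-1.1  0.3  0.7] [0. 0.]
0.0875 [-0.   0.8  0.4] [0. 0.]
0.086 [0.7 0.1 0.3] [0. 0.]
0.0845 [ 0.6 -0.1 -0.3] [0. 0.]
0.083 [ 0.1 -0.3  1.2] [0. 0.]
0.0815 [ 0.9 -0.1 -0.7] [0. 0.]
0.08 [-0.1 -0.5  0.7] [0. 0.]
0.0785 [ 0.1  0.2 -0.1] [0. 0.]
0.077 [ 0.5  1.1 -0.5] [0. 0.]
0.0755 [-0.4  0.   0.4] [0. 0.]
0.074 [-0.6  0.2 -1.2] [0. 0.]
0.0725 [-1.4  0.2 -0.5] [0. 0.]
0.071 [-0.9 -1.3  3.4] [0. 0.]
0.0695 [-5.1 -2.  15.3] [0. 0.]
0.068 [-7.8 -3.2 23.1] [-0.5 -0.2]
gap 0.025244354599235692 [0.50612427 0.11570932 0.07119795] 56.9
```

Run:
```python
from h import *
b=np.array([.506,.1155])
move_gripper(.045);movel([*b,.13],speed=.1);move_gripper(0.,40);pause(.2);f0=read_ft_force();z=.104;movel([*b,z],speed=.1)
while z>.088:
    z-=.001;movel([*b,z],speed=.02);f=read_ft_force()-f0
    if f[2]>18: break
print("push",round(z,4),read_eef_pos(),np.round(f,1))
movel([*b,.2],speed=.15);move_gripper(.06)
move_ptp([.45,.038,.24],down(np.pi/2));pause(.2)
p=camera_params("wrist");im=read_camera("wrist")[:,:,::-1].copy()
a=ortho("wrist",p,im,(.525,.2),.15,.05,.5)
s=read_camera("scene")[:,:,::-1]
c=cv2.resize(s[80:330,180:500],(0,0),fx=.78*1.5,fy=.78*1.5)
o=np.zeros((400,800,3),np.uint8);o[:400,:400]=cv2.resize(a,(400,400));c=cv2.resize(c,(400,312));o[:312,400:]=c
cv2.imwrite("pics/f1.png",o);print(read_time_s())
```

```text
push 0.092 [0.5064656  0.11577936 0.09504849] [-6.2 -3.8 22.8]
64.4167
```

View pics/f1.png

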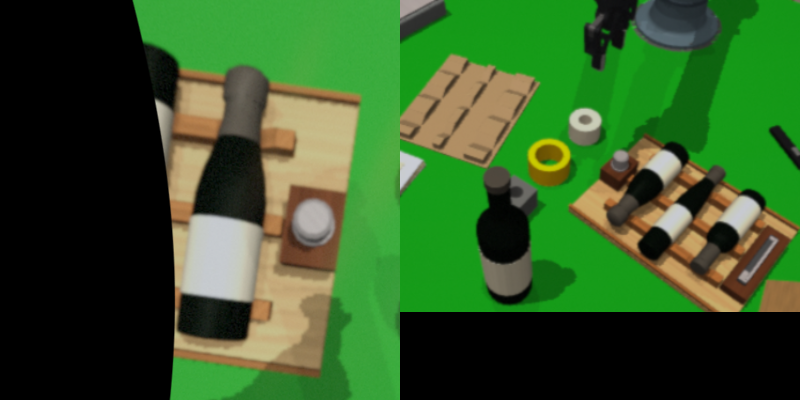

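The stopper's flange sits on the block (312,222). Pressed at 23 N, the TCP stopped at 0.095, exactly the home height. The bottles lie correctly, the tall bottle still stands at (507,240), and the gripper is clear of everything.

```bash
python3 -c "
from bench import *
print(sign_off())"
```

```text
the job is handed in; nothing more can be done
None
```

The job is handed in at about 64 s: the three bottles lie head to tail in their notches, each within about 3 mm of centred lengthwise, the stopper is fully home, and the tall bottle is still standing.

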